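# Push the tall bottle home into its bay

## Task

Without grasping it, push the tall glass bottle low on its body so that it slides upright across the desk, through the open mouth of the low wooden bay and fully home against the bay's cork-faced back rail. Never pinch or lift it, press it gently and do not let it rock or tip; leave both tumblers and the ink bottle where they stand, and at the end draw back clear of the bottle.

Things in the scene. Friction and masses are not known exactly. Their poses are not given: they have to be found in the camera images.
- bottle: Tall closed clear-glass bottle with a brass stopper, 293 mm high, loose, 0.55 to 1.0 kg. Its round body is 72 mm across near the desk, nowhere over 76, up to about 130 mm, then narrows to a neck. Origin at the centre of its underside; z up its axis. It starts 140 to 190 mm in front of the bay's origin (bay -x), up to 45 mm to either side.
- bottle_low (a point): Point on the bottle's axis 30 mm above the desk: the height to push at. From 15 to 45 mm it slides; above about 50 mm it can tip. A gripper pointing straight down may strike the upper body with its housing before its fingers touch low: lean the tool back some 30 degrees, or push with the outside of an open finger.
- bay: Bottle bay: dark wooden three-sided gallery fixed to the desk, rails 28 mm high, 12 mm thick, no floor or sill: the bottle slides in on the desk. Origin, on the desk: where the bottle's middle stands when home. x points level into the bay, roughly to the robot's right (mouth at -x). The back rail's inner face is at x = +39 mm, so the bottle touching it has its origin at x = about +3 mm.
- bay_mouth (a point): Middle of the bay's open mouth, on the desk, 52 mm before the bay's origin (bay x = -52 mm). Here the wings' inner faces are 150 mm apart; they narrow at 34 degrees to side rails 98 mm apart at bay x = -12 mm, which run straight on to the back rail. Fixed to the bay, same axes.
- tumbler_far: Clear drinking glass, 81 mm across, 93 mm high, loose, about 130 mm to the left (+y) of the bay's origin, on the side away from the robot; leave it alone. Origin at the centre of its underside.
- tumbler_near: Clear drinking glass, 81 mm across, 93 mm high, loose, about 130 mm to the right (-y) of the bay's origin, on the side nearer the robot; leave it alone. Origin at the centre of its underside.
- ink_bottle: Dark blue ink bottle with a black cap, 49 x 48 x 58 mm high, loose, on the leather pad to the left; leave it alone. Origin at the centre of its underside.
Not all that is in view belongs to the job. Several things have the shape of the bay; the one meant has the colours described above.

How it is judged:
By the outcome, as a careful person would: the job done as asked, in the order asked, and still so for the second after the job is handed in, with the robot touching nothing.
It also fails if it takes over 48 s, if anything falls off the work surface, if the arm or the gripper's body presses on something with over 40 N, if the wrist force passes 120 N, or if a joint passes its speed limit or range.

## Robot

A 6-joint arm with a two-finger parallel gripper is mounted at the origin on a cart in front of the work surface, level with it; the furniture and walls round the work are solid. World frame = base frame: x ahead of the robot, y to its left, z up, the work surface at z = 0. Lengths are in m, angles in rad, forces in N, time in s.
With the tool pointing down it reaches from about 0.35 to 0.8 m from the base axis. Payload 7.3 kg.
Tool frame: the origin (TCP) lies between the finger pads; the fingertips stand 25 mm ahead of it and the grasp point (between the pads) lies 6 mm ahead of it (r.tip_extent is the distance from the TCP to the fingertips, in m); z points along the fingers, y is the direction in which the jaws open and shut (so a half turn about z gives the same grasp; the last joint's range is limited). The gripper opens to 85 mm and grips with 20 to 120 N. Pads are 22 mm wide; open, the fingers measure 114 mm over their backs; the gripper's body (76 mm by 85 mm) begins 54 mm behind the grasp point. The pads swing forward as they close: fully open they stand 13 mm farther back than shut.
Start: joints at [-1.438, 0.342, 1.524, -0, 1.275, -0.146], TCP at [0.145, -0.505, 0.256] pointing down, gripper open.
Joint ranges: [-2.53, 2.53], [-0.77, 2.02], [0.04, 2.7], [-1, 4.14], [0.28, 2.66], [-3.11, 3.11]. Speed limits (rad/s): [2.57, 2.57, 3.14, 3.14, 3.14, 3.14].

## Interface

Orientations are given as a unit quaternion [x, y, z, w].
In Python, from workcell import r, command_gripper, optics gives the robot as it stands. The module is installed in compiled form; this text tells all that it offers. Calls block until the motion is done:
- r.reach(position, orientation): joint-space move of the TCP to a pose.
- r.move_straight(position, orientation=None, speed=0.15, max_force=None): straight line of the TCP; orientation=None keeps the orientation; speed is the mean speed in m/s. With max_force (N) it stops when the force on the tool has changed by that much, and returns True; else False.
- r.movej(angles): joint-space move.
- command_gripper(opening, force=None): finger opening in m; force is the grip in N (None keeps the last); returns when the fingers have stopped.
- r.hold(seconds).
- r.solve_ik(position, orientation): joint angles nearest the present ones, or None.
- r.read_state(): the state.
- optics.get_image(name): name is "side" or "top"; returns (picture, depth): 384x512x3 uint8, red, green, blue; 384x512 float32, m along the optical axis (not along the pixel's ray), 0 where there is no reading.
- optics.camera_model(name): a dict with "K" (3x3 intrinsics, pixels), "R" (3x3) and "t" (3): a world point X has camera coordinates R X + t. Camera axes: x right, y down, z forward; pixel columns grow to the right and rows downward; lengths in m; the calibration is good to about 2 mm. A picture is of the moment at which its call begins. camera_model takes no time and is no camera call.
A pose or a line that the arm cannot do raises r.PlanningError and nothing moves.
- r.finish_job(): hands the job in, once; it reports no verdict.
The state is a dict: "time_s": time; "joint_positions": joint angles; "dq": joint speeds; "tau": joint torques, N m; "eef_pos": TCP position; "eef_rot": TCP orientation; "contact_force": force on the tool from outside, world axes, zero at the start; "torque": the same for the moment, N m; "grip_width": finger opening in m.
Only numpy, scipy, OpenCV 4.12 (cv2) and the standard library are available. Lean on these libraries where they do the work, as an engineer would, in place of code of your own. Each camera call takes 0.05 s, during which the arm holds its last target. There are 200 camera calls.

## Working session

There is one attempt and no reset: what is moved stays moved. The work goes in short steps, each a Python script; the robot and the scene stay as the last script left them, time stands still between calls to the robot, and variables do not carry over. Pictures are saved under pics/ and viewed, about 8 in all and at most 12, crops included, and the job is handed in when it is done.

```bash
mkdir -p pics; python3 - <<'E'
from workcell import r, optics
import cv2,numpy as np
for n in("side","top"):
    p,d=optics.get_image(n); cv2.imwrite(f"pics/{n}0.png",p[:,:,::-1]); np.savez(f"{n}0.npz",p=p,d=d)
    m=optics.camera_model(n); print(n,np.round(m["K"],1).tolist(),np.round(m["R"],3).tolist(),np.round(m["t"],3), "C",np.round(-np.array(m["R"]).T@m["t"],3))
s=r.read_state();print(s["time_s"],s["eef_rot"],r.tip_extent)
E
```

```text
side [[351.1, 0.0, 254.4], [0.0, 351.1, 191.0], [0.0, 0.0, 1.0]] [[0.999, -0.037, 0.001], [-0.024, -0.667, -0.744], [0.028, 0.744, -0.668]] [-0.526  0.064  1.021] C [ 0.499 -0.736  0.729]
top [[491.9, 0.0, 252.9], [0.0, 491.9, 197.8], [0.0, 0.0, 1.0]] [[-0.026, -1.0, -0.01], [-0.994, 0.027, -0.105], [0.105, 0.008, -0.994]] [0.003 0.549 1.149] C [ 0.425 -0.021  1.201]
0.1 [ 9.90298928e-01  1.38951569e-01  1.24499733e-05 -7.03482501e-04] 0.025
```

View pics/side0.png

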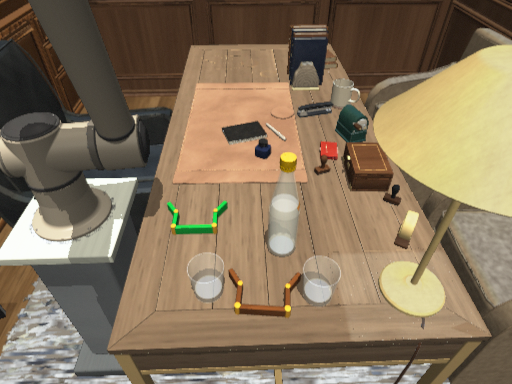

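View pics/top0.png

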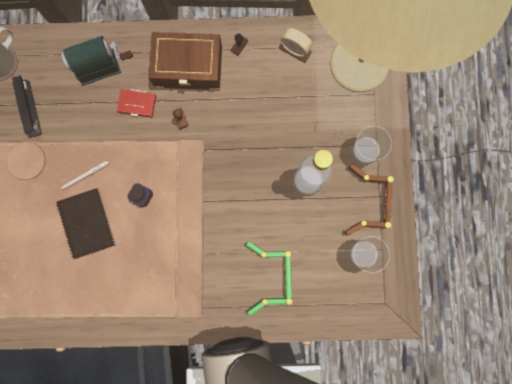

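The bay (brown, yellow corner posts) is at the right: top view columns 346–392, rows 165–235. The bottle has its base near (308,180) and its stopper at (323,159). The green bay is a decoy. The ink bottle is at (140,195) and the tumblers are at (367,148) and (366,254).

```bash
cat > h.py <<'E'
import cv2,numpy as np
from workcell import r,optics,command_gripper
def ray(n,uv):
    m=optics.camera_model(n);K,R,t=map(np.array,(m["K"],m["R"],m["t"]))
    return -R.T@t, R.T@np.linalg.solve(K,[uv[0],uv[1],1.])
def onplane(n,uv,z):
    c,d=ray(n,uv); return c+d*(z-c[2])/d[2]
def proj(n,X):
    m=optics.camera_model(n);q=np.array(m["K"])@(np.array(m["R"])@np.array(X)+m["t"]); return q[:2]/q[2]
def tri(u1,u2):
    c1,d1=ray("top",u1);c2,d2=ray("side",u2)
    s=np.linalg.lstsq(np.c_[d1,-d2],c2-c1,rcond=None)[0]
    a,b=c1+s[0]*d1,c2+s[1]*d2; return (a+b)/2,np.linalg.norm(a-b)
def blobs(p,win,lo,hi,amin=4):
    x0,y0,x1,y1=win; m=cv2.inRange(cv2.cvtColor(p,cv2.COLOR_RGB2HSV)[y0:y1,x0:x1],lo,hi)
    n,l,s,c=cv2.connectedComponentsWithStats(m)
    return [(c[i]+[x0,y0],s[i,4],s[i,:4]) for i in range(1,n) if s[i,4]>=amin]
E
python3 - <<'E'
from h import *
T=np.load("top0.npz");S=np.load("side0.npz")
Y=((20,140,140),(33,255,255))
for n,I,ws in(("top",T,[(340,160,400,240),(310,148,336,172)]),("side",S,[(225,260,305,320),(275,148,302,178)])):
    for w in ws:
        for c,a,b in blobs(I["p"],w,*Y):
            print(n,np.round(c,1),a,b[2:],"z28",np.round(onplane(n,c,.028),4),"z29cm",np.round(onplane(n,c,.285),4))
c1=cv2.resize(T["p"][140:270,285:405],None,fx=4,fy=4,interpolation=cv2.INTER_CUBIC)
c2=cv2.resize(S["p"][145:320,180:350],None,fx=3,fy=3,interpolation=cv2.INTER_CUBIC)[:520]
c1=cv2.resize(c1,(int(480*.6),312)) if 0 else c1
h=max(c1.shape[0],c2.shape[0]);im=np.zeros((h,c1.shape[1]+c2.shape[1],3),np.uint8)
im[:c1.shape[0],:c1.shape[1]]=c1;im[:c2.shape[0],c1.shape[1]:]=c2
im=cv2.resize(im,(800,int(h*800/im.shape[1])));print(im.shape)
cv2.imwrite("pics/c1.png",im[:,:,::-1])
E
```

```text
side [239.8 282.9] 21 [5 5] z28 [ 0.4829 -0.2722  0.028 ] z29cm [ 0.4888 -0.4423  0.285 ]
side [287.4 285.5] 19 [5 6] z28 [ 0.5922 -0.2834  0.028 ] z29cm [ 0.5581 -0.4493  0.285 ]
side [236.9 305. ] 36 [7 7] z28 [ 0.4762 -0.3283  0.028 ] z29cm [ 0.4846 -0.4778  0.285 ]
side [287.5 308.1] 37 [6 7] z28 [ 0.5864 -0.3398  0.028 ] z29cm [ 0.5544 -0.4851  0.285 ]
side [288.4 160.3] 212 [17 21] z28 [0.6467 0.1929 0.028 ] z29cm [ 0.5926 -0.1476  0.285 ]
(420, 800, 3)
```

View pics/c1.png

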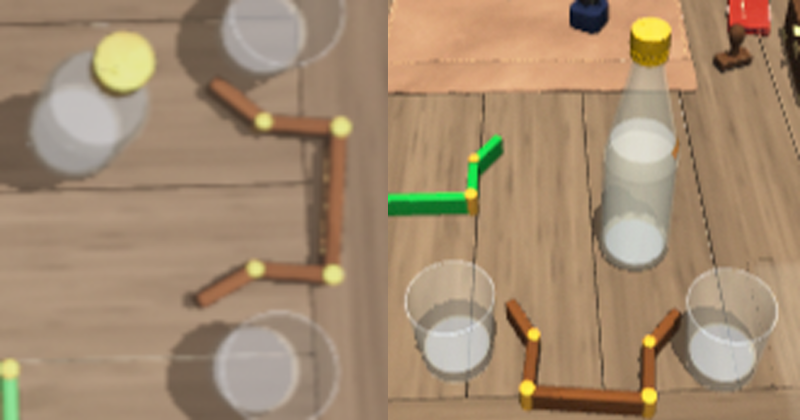

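The crop shows four yellow posts at the rail corners in both views, the stopper, and the bottle base (pale disc) at about top (309,178). Next step: triangulate them.

```bash
python3 - <<'E'
from h import *
T=np.load("top0.npz");S=np.load("side0.npz")
Yt=((24,90,150),(36,255,255))
Y=((20,140,140),(33,255,255))
for w in[(340,160,400,240),(310,146,338,174)]:
    for c,a,b in blobs(T["p"],w,*Yt): print(np.round(c,1),a,b,np.round(onplane("top",c,.029),4),np.round(onplane("top",c,.29),4))
t=[c for c,a,b in blobs(T["p"],(340,160,400,240),*Yt)]
s=[c for c,a,b in blobs(S["p"],(225,260,305,320),*Y)]
for c in s:
    b=min((tri(u,c) for u in t),key=lambda q:q[1]+abs(q[0][2]-.028)*3); print(np.round(b[0],4),round(b[1],4))
k=blobs(T["p"],(310,146,338,174),*Yt)
c=max(k,key=lambda q:q[1])[0]
print("stopper",tri(c,(288.4,160.3)))
# pale base discs
for n,I,ws in(("top",T,[(290,160,330,200),(350,135,382,165),(348,238,382,272),]),("side",S,[(262,228,302,262),(190,270,225,302),(300,270,335,305)])):
  for w in ws:
    for c,a,b in blobs(I["p"],w,(0,0,150),(180,40,255),60): print(n,np.round(c,1),a,b,np.round(onplane(n,c,.005),4))
for c,a,b in blobs(T["p"],(125,178,160,212),(105,60,0),(130,255,120),30): print("ink",c,a,b,np.round(onplane("top",c,.03),3))
E
```

```text
[366.2 177.2] 19 [24 15  5  5] [ 0.5913 -0.2846  0.029 ] [ 0.5543 -0.2258  0.29  ]
[390.2 178.7] 28 [48 16  6  6] [ 0.5861 -0.3418  0.029 ] [ 0.5502 -0.2703  0.29  ]
[363.8 222.8] 20 [22 61  5  5] [ 0.4822 -0.2734  0.029 ] [ 0.4694 -0.2171  0.29  ]
[387.5 224.5] 32 [45 62  6  6] [ 0.4765 -0.3294  0.029 ] [ 0.465  -0.2606  0.29  ]
[322.4 158.1] 208 [ 4  5 19 17] [ 0.6405 -0.1817  0.029 ] [ 0.5925 -0.1458  0.29  ]
[ 0.4825 -0.2732  0.0294] 0.0008
[ 0.5916 -0.2845  0.0296] 0.0008
[ 0.4764 -0.3293  0.0296] 0.0002
[ 0.5859 -0.3414  0.0307] 0.0002
stopper (array([ 0.59316365, -0.14659405,  0.28436443]), np.float64(0.0007683593921390989))
top [310.4 177. ] 736 [ 5  0 35 33] [ 0.5988 -0.1536  0.005 ]
top [366.1 149.3] 492 [ 4  2 25 25] [ 0.6641 -0.2933  0.005 ]
top [363.4 253.8] 538 [ 3  3 26 27] [ 0.4085 -0.2741  0.005 ]
side [282.1 240.1] 579 [ 7  0 26 27] [ 0.5961 -0.1286  0.005 ]
side [208.2 286.5] 515 [ 5  2 28 27] [ 0.4074 -0.2642  0.005 ]
side [317.  289.9] 524 [ 4  3 27 30] [ 0.6637 -0.2829  0.005 ]
```

Everything agrees with what was given. The posts are 110 mm apart (98+12) and about 29 mm high. The bottle is at bay x = -149 mm, y = +42 mm. One straight push of about 158 mm (15° off the bay axis) clears the wings. I'll use a two-fingertip cradle about 35 mm open with the tool leaned back 40°. First I check IK and move into place behind the bottle.

```bash
cat >> h.py <<'E'
from scipy.spatial.transform import Rotation as Rn
EX=np.array([-.1039,-.9946,0]);EY=np.array([.9946,-.1039,0]);O=np.array([.5358,-.2907,0])
B0=np.array([.5930,-.1466,0]);HOME=O+.003*EX
P=(HOME-B0)/np.linalg.norm(HOME-B0); A=np.radians(40)
zt=P*np.sin(A)-np.array([0,0,np.cos(A)])
def quat(s):
    yt=s*np.cross([0,0,1],P); return Rn.from_matrix(np.c_[np.cross(yt,zt),yt,zt]).as_quat()
def tcp(c,gap=0.,z=.020):  # tcp for tip behind bottle centre c
    t=c-P*(.040+gap); t=np.array([t[0],t[1],z]); return t-.025*zt
E
python3 - <<'E'
from h import *
qd=np.array([.99,.139,0,0]);qd/=np.linalg.norm(qd)
for s in(1,-1):
    print(s,[None if (q:=r.solve_ik(tcp(c,g,z),quat(s))) is None else np.round(q,2) for c,g,z in((B0,.06,.2),(B0,.06,.02),(B0,0,.02),(HOME,0,.02))])
E
```

```text
1 [array([ 0.08,  0.78,  1.05, -0.62,  1.65,  0.51]), array([ 0.08,  0.98,  1.17, -0.63,  1.39,  0.7 ]), array([ 0.  ,  0.93,  1.29, -0.67,  1.3 ,  0.69]), array([-0.23,  0.85,  1.48, -0.8 ,  1.09,  0.63])]
-1 [array([ 0.08,  0.78,  1.05, -0.62,  1.65, -2.63]), array([ 0.08,  0.98,  1.17, -0.63,  1.39, -2.44]), array([ 0.  ,  0.93,  1.29, -0.67,  1.3 , -2.45]), array([-0.23,  0.85,  1.48, -0.8 ,  1.09, -2.51])]
```

```bash
python3 - <<'E'
from h import *
q0=r.read_state()["eef_rot"]
r.reach([.39,.06,.32],quat(1) if r.solve_ik([.39,.06,.32],quat(1)) is not None else q0)
command_gripper(.035)
r.reach(tcp(B0,.06,.2),quat(1))
r.move_straight(tcp(B0,.06,.02),speed=.12)
s=r.read_state();print(s["time_s"],s["eef_pos"],s["grip_width"],s["contact_force"])
T=optics.get_image("top")[0];S=optics.get_image("side")[0]
im=np.hstack([cv2.resize(T[110:260,230:410],(400,333)),cv2.resize(S[130:320,180:350],(372,416))[:333]])
cv2.imwrite("pics/a1.png",im[:,:,::-1])
E
```

```text
5.5833 [ 0.63571243 -0.03847553  0.04001708] 0.03479871487492432 [ 0.3900936  -0.64713298 -0.45731416]
```

View pics/a1.png

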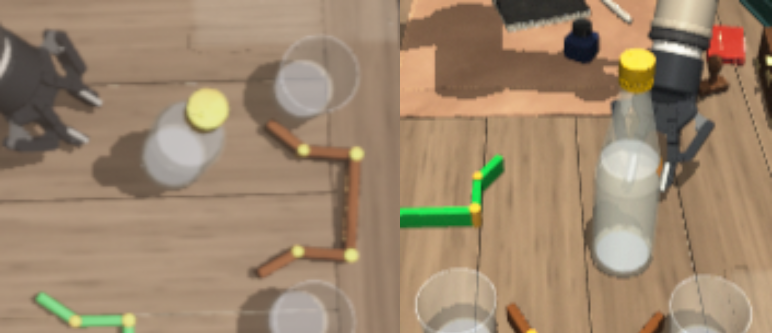

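The cradle stands behind the bottle and is aligned with it, both tips low, and the bottle is untouched. I push about half way, slowly and with a force limit, then check.

```bash
cat >> h.py <<'E'
def stopper():
    T=optics.get_image("top")[0];S=optics.get_image("side")[0]
    kt=[b for b in blobs(T,(300,130,385,230),(24,90,120),(36,255,255),80)]
    ks=[b for b in blobs(S,(240,140,310,260),(20,140,120),(33,255,255),80)]
    X,e=tri(kt[0][0],ks[0][0]); d=X-O
    print("stopper",np.round(X,4),"err",round(e,4),"bay",np.round([d@EX,d@EY],4),"n",len(kt),len(ks))
    return T,S
E
python3 - <<'E'
from h import *
print(r.move_straight(tcp(B0,.0),speed=.05,max_force=12)); s=r.read_state();print(s["contact_force"]);stopper()
for k in(.02,.05,.08):
    hit=r.move_straight(tcp(B0+P*k),speed=.035,max_force=14); s=r.read_state();print(k,hit,s["time_s"],np.round(s["contact_force"],2))
    stopper()
    if hit: break
T,S=stopper()
im=np.hstack([cv2.resize(T[110:260,230:410],(400,333)),cv2.resize(S[130:320,180:350],(372,416))[:333]])
cv2.imwrite("pics/a2.png",im[:,:,::-1])
E
```

```text
False
[-0.64677227 -0.86009257  0.77932545]
stopper [ 0.593  -0.1466  0.2808] err 0.0015 bay [-0.1492  0.0419] n 1 1
0.02 False 7.8583 [ 0.14  0.93 -0.68]
stopper [ 0.588  -0.1656  0.2815] err 0.0017 bay [-0.1299  0.0389] n 1 1
0.05 False 8.9667 [ 0.09  0.79 -0.39]
stopper [ 0.5768 -0.194   0.2823] err 0.0012 bay [-0.1005  0.0308] n 1 1
0.08 False 10.075 [ 0.18  1.   -0.65]
stopper [ 0.5657 -0.2221  0.2822] err 0.0019 bay [-0.0713  0.0226] n 1 1
stopper [ 0.5658 -0.2221  0.2823] err 0.002 bay [-0.0713  0.0227] n 1 1
```

View pics/a2.png

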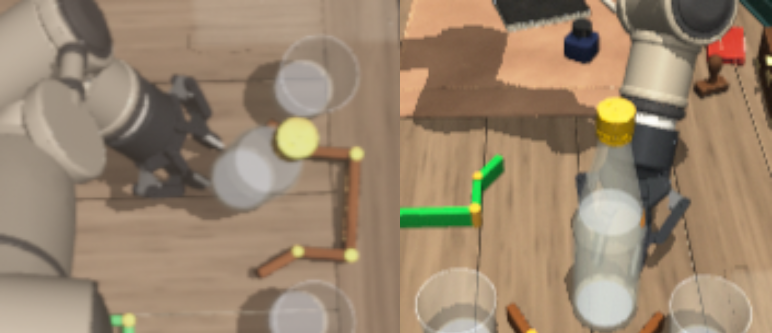

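Good: the bottle is upright and held in the cradle at bay (-71, +23) mm, tracking the line, with forces near 1 N. I continue to just short of the back rail, then creep in with a low force stop.

```bash
python3 - <<'E'
from h import *
for k,v,f in((.115,.035,10),(.146,.03,10),(.172,.012,5)):
    hit=r.move_straight(tcp(B0+P*k),speed=v,max_force=f); s=r.read_state()
    print(k,hit,s["time_s"],np.round(s["contact_force"],2),"along",round(float((s["eef_pos"]-tcp(B0))@P),4))
    T,S=stopper()
    if hit: break
im=np.hstack([cv2.resize(T[110:260,230:410],(400,333)),cv2.resize(S[180:330,180:350],(372,328))[:333]][:1]+[cv2.resize(S[180:330,180:350],(372,333))])
cv2.imwrite("pics/a3.png",im[:,:,::-1])
E
```

```text
0.115 False 11.425 [ 1.08  2.09 -0.42] along 0.1152
stopper [ 0.5534 -0.2502  0.2787] err 0.0022 bay [-0.0421  0.0133] n 1 1
0.146 False 12.7083 [ 0.09  1.41 -0.15] along 0.1462Traceback (most recent call last):
  File "<stdin>", line 5, in <module>
  File "h.py", line 31, in stopper
    X,e=tri(kt[0][0],ks[0][0]); d=X-O
            ~~^^^
IndexError: list index out of range
```

The stopper left my search window. I widen it and continue.

```bash
sed -i 's/(300,130,385,230)/(300,120,440,230)/; s/(240,140,310,260)/(230,140,310,275)/' h.py; python3 - <<'E'
from h import *
stopper()
hit=r.move_straight(tcp(B0+P*.172),speed=.012,max_force=5); s=r.read_state()
print(hit,s["time_s"],np.round(s["contact_force"],2),"along",round(float((s["eef_pos"]-tcp(B0))@P),4))
T,S=stopper()
im=np.hstack([cv2.resize(T[110:260,260:440],(400,333)),cv2.resize(S[180:330,180:350],(372,333))])
cv2.imwrite("pics/a3.png",im[:,:,::-1])
E
```

```text
stopper [ 0.5412 -0.2843  0.2837] err 0.0016 bay [-0.007   0.0047] n 1 1
True 14.05 [0.73 2.41 2.1 ] along 0.1578
stopper [ 0.5371 -0.2949  0.2837] err 0.0011 bay [0.0041 0.0017] n 1 1
```

View pics/a3.png

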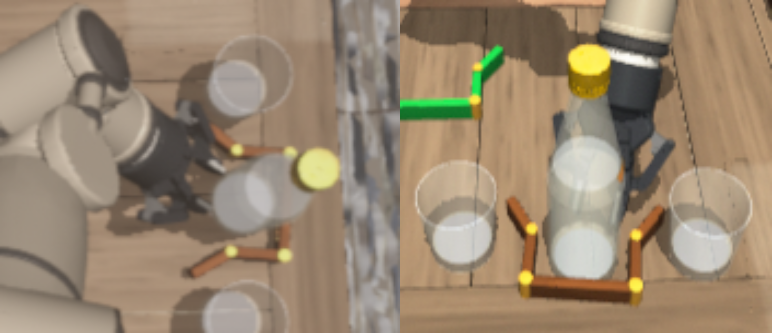

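The force stop tripped with the bottle at bay (+4, +2) mm, against a contact position of about +3. It is home and upright. Now I draw straight back and check.

```bash
python3 - <<'E'
from h import *
r.move_straight(tcp(B0+P*.1578,.03),speed=.04)
r.move_straight(tcp(B0+P*.1578,.13),speed=.12)
r.move_straight(tcp(B0+P*.1578,.15,.16),speed=.15)
r.hold(.5)
s=r.read_state();print(s["time_s"],np.round(s["contact_force"],2))
T,S=stopper()
im=np.hstack([cv2.resize(T[110:280,250:430],(400,378)),cv2.resize(S[150:330,180:350],(372,378))])
cv2.imwrite("pics/a4.png",im[:,:,::-1])
E
```

```text
17.6083 [ 0.47 -0.86 -0.75]
stopper [ 0.5379 -0.2942  0.2832] err 0.0021 bay [0.0032 0.0025] n 1 1
```

View pics/a4.png

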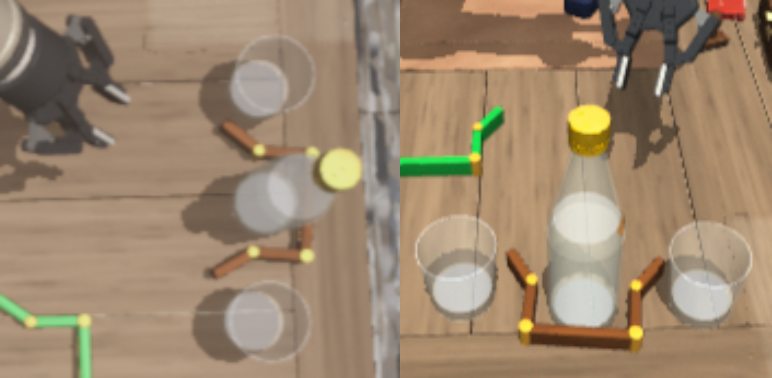

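The bottle is upright and free at bay (+3.2, +2.5) mm. The force stop came mid-slide, after 11 mm of steady creep, so it was the rail and not static friction. The tumblers and ink bottle are in place and the gripper is clear. I hand in.

```bash
python3 -c "
from h import *
stopper(); r.finish_job()"
```

```text
stopper [ 0.5378 -0.2943  0.2834] err 0.0018 bay [0.0034 0.0024] n 1 1
the job is handed in; nothing more can be done
```

I pushed the bottle home into the wooden bay and handed the job in at about 18 s of the 48 s allowed.

**The push:** I used two low fingertips held 35 mm apart as a cradle, with the tool leaned back 40°. The bottle slid about 158 mm in one straight line and was never pinched or lifted. The last creep at 12 mm/s tripped a 5 N force stop at the back rail. I then drew straight back and up, clear of the bottle.

**Last checks:**
- **Position:** the bottle's stopper triangulates to bay x = +3.4 mm, y = +2.4 mm, against about +3 mm expected at rail contact.
- **Upright:** the stopper's measured height is 283 mm, against 281 mm just before the push began, and the bottle looks upright in both views.
- **Forces:** force readings, taken at the end of each push stage, stayed under about 4 N.
- **Other objects:** both tumblers look unmoved in the pictures, as does the ink bottle. I did not measure them again numerically, and my colour mask for the ink bottle found nothing, so I judged it by eye.

One disagreement: the stopper read about 1 mm further in while the fingers still pressed on it (+4.1 mm, against +3.2 mm after release). That is within the 2 mm camera calibration.

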